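# Plug the light head into the desk lamp

### The arm

A 6-joint arm with a two-finger parallel gripper is mounted at the origin on the work surface; the furniture and walls round the work are solid. World frame = base frame: x ahead of the robot, y to its left, z up, the work surface at z = 0. Lengths are in m, angles in rad, forces in N, time in s.
With the tool pointing down it reaches from about 0.4 to 0.825 m from the base axis. Payload 7 kg.
Tool frame: the origin (TCP) lies at the very end of the fingers, on their centre line; the grasp point (between the pads) lies 19 mm behind it; z points along the fingers, y is the line along which they close (so a half turn about z gives the same grasp; the last joint's range is limited). The gripper opens to 85 mm and grips with 20 to 120 N. Pads are 22 mm wide; open, the fingers measure 114 mm over their backs; the gripper's body (76 mm by 85 mm) begins 54 mm behind the grasp point. The pads swing forward as they close: fully open they stand 13 mm farther back than shut.
Start: joints at [1.54, 0.359, 0.012, 0, -1.224, -0.288], TCP at [0.212, 0.641, 0.231] pointing down, gripper open.
Joint ranges: [-3.07, 3.07], [-1.43, 2.12], [-1.02, 1.25], [-3.03, 1.67], [-3.05, -0], [-3.03, 3.03]. Speed limits (rad/s): [2.39, 2.39, 3.01, 3.14, 3.14, 3.14].

### API

Orientations are given as a unit quaternion [w, x, y, z].
In Python, from workcell import ctrl gives the robot as it stands.
- The arm moves only by the tool send_rows, never from a script. Its argument "commands" is text: rows parted by semicolons, each of 7 numbers parted by spaces: the shift along the world's x, y, z in cm, then the turn, a rotation vector about the world's x, y, z in degrees, then the gripper's target within -1 to 1 (shut at 1, half-way at 0, fully open at -1). In form: tx ty tz wx wy wz fingers; .... A call has 1 to 20 rows; each row is the pose to reach, as a shift and turn from the pose commanded when the call began; what a row does not reach only later rows make up. A row lasts 1/10 s, in which the tool goes at most 50 mm and 8.59 degrees, less where a joint would pass 70% of its speed; a pose out of reach is approached as far as the arm can. A call with a gripper value outside its range is refused whole. The fingers move at their own pace and stop on an object; "grip_force" is the grip in N (left out, the last holds). Time passes only in rows, so rows that repeat a pose let the fingers close. It gives the time, the measured TCP pose, the force, the opening and the grip force at its end, in the units of the state.
- ctrl.read_state(): the state, without advancing time (a new reading comes with each control period).
- ctrl.grab_frame(name): name is "scene" or "side" or "wrist"; returns a dict with "img" (420x560x3 uint8, red, green, blue), "fx", "fy", "cx", "cy" (pixels), "rvec" (rotation vector, rad) and "tvec" (3), from world to camera coordinates, as OpenCV has them. Camera axes: x right, y down, z forward; pixel columns grow to the right and rows downward; lengths in m; the calibration is good to about 2 mm. A picture is of the moment at which its call begins. There is no depth.
- ctrl.close_job(): hands the job in; it is judged then, once.
The state is a dict: "t": time; "joint_positions": joint angles; "joint_velocities": joint speeds; "tau": joint torques, N m; "tool_pos": TCP position; "tool_rot": TCP orientation; "force": force on the tool from outside, world axes, zero at the start; "wrist_torque": the same for the moment, N m; "finger_gap": opening from 0.0 (shut) to 1.0 (fully open); "gripper_force": force on a finger pad.
Only numpy, scipy, OpenCV 4.12 (cv2) and the standard library are available. Lean on these libraries where they do the work, as an engineer would, in place of code of your own. Each camera call takes 0.05 s, during which the arm holds its last target. There are 200 camera calls.

### The job

Take the light head out of its cardboard packing block, plug its stem into the socket on top of the cordless desk lamp, and then press the switch on the lamp's foot all the way down to try it. The brass spring contact at the front of the socket stands out into the bore, so the tight stem does not go in straight: tilt the head, set the stem's lower edge against the contact and push the contact back, then straighten the head and slide it home until its shoulder sits on the socket all round, with the light bar straight across the foot. Work gently, never force the stem in the socket, and do not disturb the other things on the desk.

Things in the scene. Friction and masses are not known exactly. Their poses are not given: they have to be found in the camera images.
- light_head: Loose T-shaped light head, 0.15 to 0.31 kg. Origin: centre of the flat foot of its round steel stem; z up the stem, x along the bar. Stem 20 mm in diameter, z 0 to 40 mm; black shoulder disc 36 mm in diameter, z 40 to 46; neck 22 mm, z 46 to 58; bar above. Starts upright in the packing block, shoulder on the block's top, about 3 mm play round the stem.
- bar_centre (a point): Middle of the light bar, on the stem's axis 70 mm above its foot; axes as light_head. The aluminium bar is 150 mm long in x, 28 mm wide in y with flat sides, 24 mm high; grip it across its middle. Both ways round are alike.
- lamp_base: Fixed white lamp foot with a telescopic column and a dark round socket on top. Origin: on the column's axis at desk level; z up, y towards the foot's front (the end with the switch). Foot 120 mm in x, y -45 to +125 mm, top 18 mm high; column 24 to 35 mm thick. The light bar belongs along this x axis, either way round.
- column_foot (a point): Point on the column's axis at the top of the foot, 18 mm above the desk. The vertical bore of the socket lies on this axis. The column is locked at a different height each time: the socket's rim is 155 to 190 mm above the desk, to be seen or felt for. Socket 38 mm across; bore 21.5 mm in diameter, sharp-edged, 42 mm deep: the stem goes 40 mm in until its shoulder meets the rim.
- foot_front (a point): Middle of the foot's front edge, at its top. On this side (+y of lamp_base) the brass spring contact, 8 mm wide, 16 mm high, flat top 1.5 mm below the rim, reaches 5 mm into the bore, so a stem lowered upright lands on it. It yields only outwards (+y) until flush: 2 N to start, 5.6 N when flush. A stem edge 3 mm below the rim pushes its inner face back.
- packing: Fixed block of glued brown board, 86 x 86 x 48 mm, origin at the centre of its underside, z up. A 27 mm square through hole at the centre takes the stem.
- switch_top (a point): Centre of the top of the round grey push switch (22 mm in diameter) at the front of the lamp's foot, 98 mm in front of the column's axis; pressed straight down.
- switch (a joint): Travel of the switch in m: 0 released, 0.005 fully down; it springs back. Fully down takes 4 N.
- mug: Speckled mug at the back left of the work, 85 x 118 x 102 mm, origin at the centre of its underside; to be left alone.
- stapler: Pale green stapler behind the lamp, 36 x 128 x 42 mm, origin at the centre of its underside; to be left alone.

How it is judged:
On the way, in this order (a step that is already met when the one before it is completed fails the run):
1. the light head is fully home in the socket, bar straight across the foot, and let go (distance between light_head and column_c0 below 0.009 m and horizontal distance between light_head and lamp_base below 0.003 m and angle between light_head's own z axis and vertical below 0.05 rad and angle between the x axis of light_head and the x axis of lamp_base, either way round below 0.17 rad and contact force between the fingers and light_head below 0.1 N), for 0.2 s.
2. the switch is pressed all the way down (value of joint switch above 0.0042 m), for 0.05 s.
At the end, for the whole second after the job is handed in: The light head stands in the lamp's socket at rest and let go: the stem at least 38 of its 40 mm below the rim, its foot within 3 mm of the bore's axis, upright within 0.05 rad, the bar along the foot's x axis within 0.17 rad; the switch has sprung back (all of step 1 and linear speed of light_head below 0.01 m/s and value of joint switch below 0.001 m); the robot touches nothing.
It fails at once if the light head is forced against the lamp: more than 30 N between them (contact force between light_head and lamp_base above 30 N).
It fails at once if the mug is moved more than 20 mm (distance of mug from where it was at the start of the episode above 0.02 m).
It fails at once if the stapler is moved more than 20 mm (distance of stapler from where it was at the start of the episode above 0.02 m).
It also fails if it takes over 72 s, if anything falls off the work surface, if the arm or the gripper's body presses on something with over 40 N, if the wrist force passes 120 N, or if a joint passes its speed limit or range.

## Working session

There is one attempt and no reset: what is moved stays moved. The work goes in short steps, Python scripts to look and compute and a tool call to move; the robot and the scene stay as the last step left them, time stands still between calls to the robot, and variables do not carry over. Pictures are saved under pics/ and viewed, at most 10 in all, crops included, and the job is handed in when it is done.

Besides the shell and the picture viewer there is one more tool, called as name(argument=value, ...), one argument or row to a line, values as JSON. send_rows: Moves the arm, as the interface text tells. Its arguments: {"type":"object","properties":{"commands":{"type":"string"},"grip_force":{"type":"number"}},"required":["commands"]}

```bash
mkdir -p pics
cat > h.py <<'E'
import numpy as np, cv2
from workcell import ctrl
def grab(n,save=None):
    f=ctrl.grab_frame(n); f['R']=cv2.Rodrigues(np.array(f['rvec'],float))[0]; f['t']=np.array(f['tvec'],float)
    if save: cv2.imwrite('pics/'+save,cv2.cvtColor(f['img'],cv2.COLOR_RGB2BGR))
    return f
def ray(f,u,v):
    d=f['R'].T@np.array([(u-f['cx'])/f['fx'],(v-f['cy'])/f['fy'],1]); return -f['R'].T@f['t'],d
def onz(f,u,v,z):
    c,d=ray(f,u,v); return c+d*(z-c[2])/d[2]
def tri(f,p,g,q):
    a,d=ray(f,*p); b,e=ray(g,*q); s=np.linalg.lstsq(np.c_[d,-e],b-a,rcond=None)[0]
    P,Q=a+s[0]*d,b+s[1]*e; return (P+Q)/2,np.linalg.norm(P-Q)
def proj(f,P):
    c=f['R']@np.array(P)+f['t']; return f['fx']*c[0]/c[2]+f['cx'],f['fy']*c[1]/c[2]+f['cy']
E
python3 - <<'E'
from h import *
np.set_printoptions(precision=3,suppress=True)
ims=[]
for n in('scene','side','wrist'):
    f=grab(n,n+'0.png'); print(n,f['fx'],-f['R'].T@f['t'],f['R'][2]); 
s=ctrl.read_state();print(s)
E
```

```text
scene 404.02231175096176 [0.035 0.341 0.701] [ 0.626 -0.392 -0.674]
side 455.03447761790443 [0.516 0.812 0.468] [ 0.08  -0.91  -0.408]
wrist 363.1351822748754 [0.291 0.616 0.374] [-0.305  0.099 -0.947]
{'t': 0.15, 'joint_positions': array([ 1.54 ,  0.359,  0.011, -0.   , -1.224, -0.288]), 'joint_velocities': array([-0.   , -0.002,  0.003,  0.002, -0.001, -0.001]), 'tau': array([ -0.002, -58.388,  29.365,   6.941,  -0.004,  -0.   ]), 'tool_pos': array([0.211, 0.641, 0.231]), 'tool_rot': array([ 0.001,  0.987, -0.159, -0.   ]), 'force': array([-0.473,  0.583,  0.072]), 'wrist_torque': array([-0.007,  0.009, -0.04 ]), 'gripper_force': 0.0, 'finger_gap': 1.0010927291745142}
```

View pics/scene0.png

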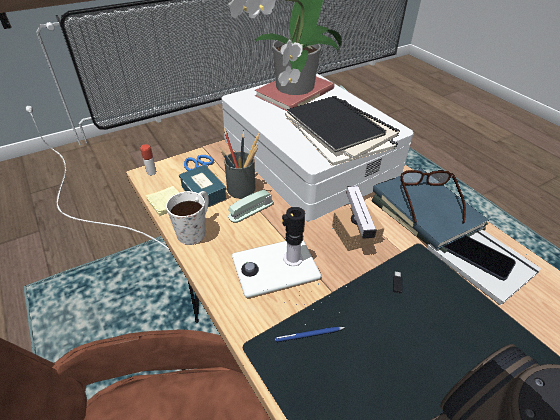

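View pics/side0.png

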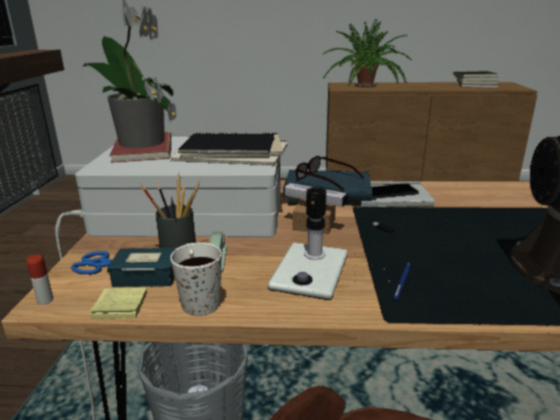

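Scene view: lamp foot around (277,267), switch (250,269), socket top (293,212), head's bar (360,212) over packing (358,232). Side view: switch (302,278), socket rim (316,192), head behind it (315,193).

Run:
```python
import cv2,numpy as np
a=cv2.imread('pics/scene0.png')[175:305,225:400]; b=cv2.imread('pics/side0.png')[165:300,250:380]
a=cv2.resize(a,None,fx=4.4,fy=4.4,interpolation=2)
cv2.imwrite('pics/c1.png',a)
b=cv2.resize(b,None,fx=4.4,fy=4.4,interpolation=2);cv2.imwrite('pics/c2.png',b)
```

```text
(no output)
```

View pics/c1.png

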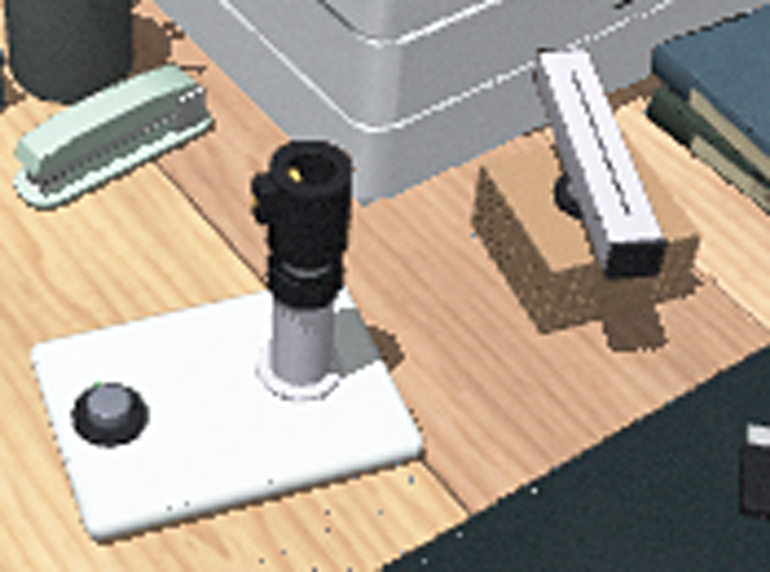

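View pics/c2.png

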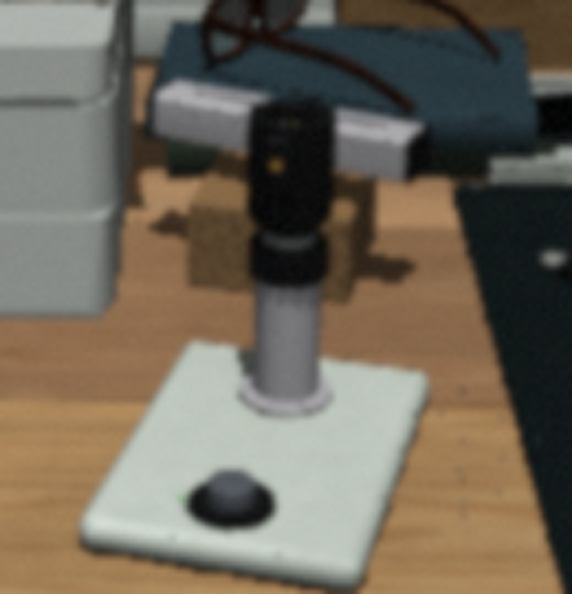

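Run:
```python
from h import *
np.set_printoptions(precision=4,suppress=True)
f=grab('scene');g=grab('side')
S=lambda u,v:(u/4.4+225-.4,v/4.4+175-.4); D=lambda u,v:(u/4.4+250-.4,v/4.4+165-.4)
print('rim',tri(f,S(312,160),g,D(291,108)))
print('switch',tri(f,S(110,402),g,D(234,484)))
A=[onz(f,*S(*p),.016)for p in[(35,350),(96,532),(422,445),(342,292)]]
B=[onz(g,*D(*p),.016)for p in[(192,345),(85,535),(362,580),(428,378)]]
print(np.array(A),np.array(B))
print('collar',onz(f,*S(298,378),.02),onz(g,*D(286,393),.02))
print('collar2 switch base',onz(f,*S(110,413),.018),onz(g,*D(232,500),.018))
for z in(.082+.048-.04,):
  print('bar top',z,np.array([onz(f,*S(*p),z)for p in[(540,52),(588,50),(664,240),(610,244)]]))
print('bar top side',np.array([onz(g,*D(*p),z)for p in[(158,84),(175,80),(425,128),(412,140)]]))
for F in(f,g):print(-F['R'].T@F['t'])
print(ctrl.read_state()['t'])
```

```text
rim (array([0.5096, 0.0043, 0.1606]), np.float64(0.0016041291197906424))
switch (array([0.53  , 0.1003, 0.0306]), np.float64(0.0008472386030142876))
[[ 0.5902  0.1115  0.016 ]
 [ 0.477   0.1367  0.016 ]
 [ 0.4414 -0.0222  0.016 ]
 [ 0.5446 -0.0448  0.016 ]] [[ 0.5537 -0.0489  0.016 ]
 [ 0.59    0.1202  0.016 ]
 [ 0.4782  0.1457  0.016 ]
 [ 0.4421 -0.0217  0.016 ]]
collar [0.5044 0.0087 0.02  ] [0.5083 0.0036 0.02  ]
collar2 switch base [0.5337 0.0988 0.018 ] [0.5306 0.0932 0.018 ]
bar top 0.09 [[ 0.5824 -0.1943  0.09  ]
 [ 0.5706 -0.2181  0.09  ]
 [ 0.439  -0.1566  0.09  ]
 [ 0.4502 -0.1322  0.09  ]]
bar top side [[ 0.5797 -0.2121  0.09  ]
 [ 0.5708 -0.2188  0.09  ]
 [ 0.4391 -0.1529  0.09  ]
 [ 0.4466 -0.136   0.09  ]]
[0.0349 0.3415 0.7007]
[0.5159 0.8119 0.4685]
0.25
```

send_rows(
  commands="13 -8 9 0 0 0 -1;13 -8 9 0 0 0 -1;13 -8 9 0 0 0 -1;13 -8 9 0 0 0 -1;28 -25 9 0 0 0 -1;28 -25 9 0 0 0 -1;28 -25 9 0 0 0 -1;28 -25 9 0 0 0 -1;28 -25 9 0 0 0 -1;28 -25 9 0 0 0 -1;29.8 -60 9 0 0 -6.8 -1;29.8 -60 9 0 0 -6.8 -1;29.8 -60 9 0 0 -6.8 -1;29.8 -60 9 0 0 -6.8 -1;29.8 -60 9 0 0 -6.8 -1;29.8 -60 9 0 0 -6.8 -1;29.8 -60 9 0 0 -6.8 -1;29.8 -81.6 3 0 0 -6.8 -1;29.8 -81.6 3 0 0 -6.8 -1;29.8 -81.6 3 0 0 -6.8 -1",
  grip_force=30,
)

```text
t: 2.25
tool_pos: [0.5093, -0.1045, 0.2812]
tool_rot: [-0.0, 0.976, -0.217, 0.001]
force: [1.4, -0.2, -0.7]
finger_gap: 1.001
gripper_force: 0.0
```

send_rows(
  commands="0.1 -7.1 -2 0 0 0 -1;0.1 -7.1 -6 0 0 0 -1;0.1 -7.1 -6 0 0 0 -1;0.1 -7.1 -6 0 0 0 -1;0.1 -7.1 -6 0 0 0 -1",
)

```text
t: 2.75
tool_pos: [0.5116, -0.1735, 0.2227]
tool_rot: [0.0, 0.976, -0.216, 0.001]
force: [1.4, 0.5, 0.4]
finger_gap: 0.995
gripper_force: 0.0
```

Run:
```python
from h import *
np.set_printoptions(precision=4,suppress=True)
f=grab('wrist','w1.png');g=grab('scene','s1.png');s=ctrl.read_state();print(s['tool_pos'],s['tool_rot'],s['force'])
im=f['img'].astype(int);hsv=cv2.cvtColor(f['img'],cv2.COLOR_RGB2HSV)
print('pred bar', proj(f,[.5105,-.1753,.09]))
```

```text
[ 0.5118 -0.1731  0.223 ] [-0.0002  0.9764 -0.2161  0.0015] [ 0.0575 -0.0826  0.0636]
pred bar (np.float64(287.3677354995368), np.float64(198.84009054823667))
```

View pics/w1.png

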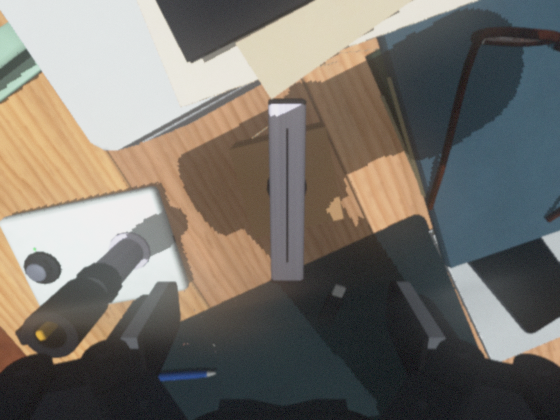

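Wrist view: bar runs straight up the picture from (287,102) to (287,280), sides u≈270/304, slot (288,128)–(288,263); fingers at (150,320) and (420,320).

Run:
```python
from h import *
np.set_printoptions(precision=4,suppress=True)
f=grab('wrist')
C=np.array([onz(f,*p,.09) for p in[(269.5,104),(304.5,104),(303,280),(271,280),(287.5,128),(287.5,263)]])
print(C,C[:4].mean(0),C[4:].mean(0));d=C[4]-C[5];print(np.degrees(np.arctan2(d[1],d[0])))
q=ctrl.read_state()['tool_rot'];from scipy.spatial.transform import Rotation as R
y=R.from_quat(np.r_[q[1:],q[0]]).as_matrix()[:,1];print(np.degrees(np.arctan2(y[1],y[0])))
print('rim wrist',onz(f,45,333,.16),onz(f,45,333,.165))
```

```text
[[ 0.5819 -0.1933  0.09  ]
 [ 0.5711 -0.2165  0.09  ]
 [ 0.439  -0.1567  0.09  ]
 [ 0.4505 -0.1318  0.09  ]
 [ 0.5607 -0.198   0.09  ]
 [ 0.4593 -0.1514  0.09  ]] [ 0.5106 -0.1746  0.09  ] [ 0.51   -0.1747  0.09  ]
-24.695750452899965
-114.96258939816563
rim wrist [0.5131 0.0054 0.16  ] [0.5149 0.0003 0.165 ]
```

send_rows(
  commands="-0.15 -0.15 -5 0 0 0 -1;-0.15 -0.15 -10 0 0 0 -1;-0.15 -0.15 -14 0 0 0 -1;-0.15 -0.15 -16.4 0 0 0 -1;-0.15 -0.15 -16.4 0 0 0 -1;-0.15 -0.15 -16.4 0 0 0 -1;-0.15 -0.15 -16.4 0 0 0 1;-0.15 -0.15 -16.4 0 0 0 1;-0.15 -0.15 -16.4 0 0 0 1;-0.15 -0.15 -16.4 0 0 0 1;-0.15 -0.15 -16.4 0 0 0 1;-0.15 -0.15 -16.4 0 0 0 1;-0.15 -0.15 -16.4 0 0 0 1;-0.15 -0.15 -16.4 0 0 0 1",
  grip_force=50,
)

```text
t: 4.3
tool_pos: [0.5095, -0.1757, 0.0582]
tool_rot: [-0.0, 0.976, -0.217, 0.001]
force: [-2.5, 0.3, 6.5]
finger_gap: 0.318
gripper_force: 48.9
```

send_rows(
  commands="0 0 1 0 0 0 1;0 0 5 0 0 0 1;0 0 10 0 0 0 1;0 0 15 0 0 0 1;0 0 20 0 0 0 1;0 3 21.2 0 0 4 1;0 7 21.2 0 0 8 1;0 11 21.2 0 0 12.5 1;0 15 21.2 0 0 12.5 1;0 18 21.2 0 0 12.5 1;0 18 21.2 0 0 12.5 1;0 18 21.2 0 0 12.5 1;0 18 21.2 0 0 12.5 1;0 18 21.2 0 0 12.5 1",
)

```text
t: 5.7
tool_pos: [0.5089, 0.0036, 0.2693]
tool_rot: [0.0, 0.994, -0.11, -0.0]
force: [0.8, -0.1, -3.0]
finger_gap: 0.317
gripper_force: 50.4
```

Run:
```python
from h import *
np.set_printoptions(precision=4,suppress=True)
s=ctrl.read_state();print(s['tool_pos'],s['tool_rot'],s['force'],s['wrist_torque'])
f=grab('scene');g=grab('side')
a=f['img'][110:260,235:355];b=g['img'][90:240,255:375]
c=np.hstack([cv2.resize(x,None,fx=3.3,fy=3.9,interpolation=2) for x in(a,b)])
cv2.imwrite('pics/c3.png',cv2.cvtColor(c,4))
```

```text
[0.5089 0.0036 0.2693] [ 0.0001  0.9939 -0.11   -0.0001] [ 0.8281 -0.1113 -2.9622] [-0.0565 -0.0181  0.0031]
```

View pics/c3.png

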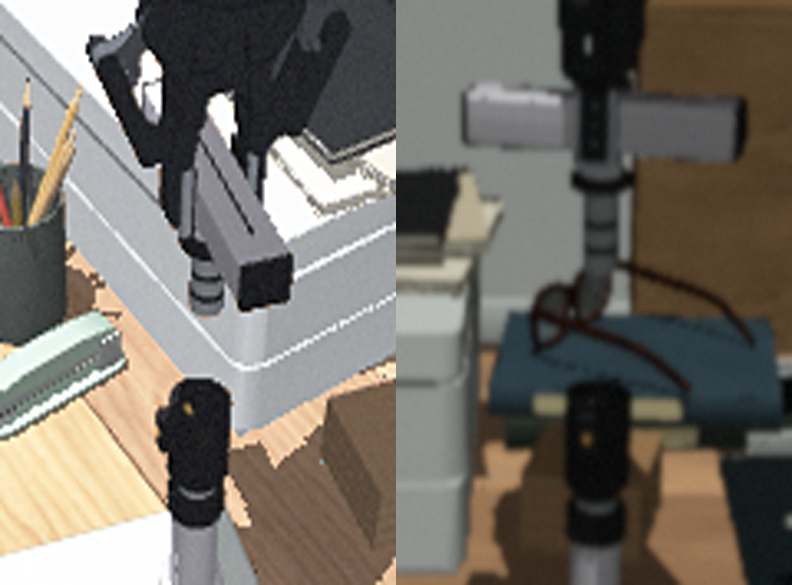

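Both halves: the stem hangs upright above the socket (left half stem at (207,290), socket top (203,385); right half stem (600,270), socket (598,390)), gold contact on the front.

Run:
```python
from h import *
np.set_printoptions(precision=4,suppress=True,linewidth=160)
f=grab('scene');g=grab('side')
for n,F,rows,(u0,u1) in(('scene',f,(176,181,186,216,219,222,228,232),(280,312)),('side',g,(146,150,155,192,196,200,206,210),(303,330))):
  G=cv2.cvtColor(F['img'],cv2.COLOR_RGB2GRAY)
  print(n,u0)
  for r in rows: print(r,G[r,u0:u1])
for z in(.225,.235,.245,.161,.15): print(z,proj(f,[.5089,.0036,z]),proj(g,[.5089,.0036,z]))
```

```text
scene 280
176 [182 184 182 185 186 181 186 182 183 186 187 195 191  89  85  36  20  24  28  70 114 112 114 112 117 113 135 145 144 144 143 143]
181 [191 222 238 182 182 184 185 183 184 181 185 188 156  94  37  19  30  47  46  25  26  21  85 109 112 114 111  66  25  30  30  26]
186 [188 185 181 187 187 182 193 239 184 182 186 186 115  74  21  27  50  48  52  48  28  18  80 194 189 186 109  47  23  26  31  26]
216 [213 213  67  48  57  60  29  24  28  28  28  32  55  46  29  30  29  29  25  30  29  31  37  20  58 211 197 197 193 189 179 178]
219 [210 218 158  18  27  27  29  24  25  27  24  28  34  23  29  25  25  32  26  23  35  22  34  24  52 210 199 196 194 188 178 172]
222 [204 196  94  29  26  30  28  29  27  21  28  33  29  33  28  29  21  34  25  27  28  30  25  28  80 208 212 214 209 208 209 210]
228 [196 194 202 210 214 165  17  25  21  30  28  30  31  23  29  32  30  28  29  21  29  27  31  28  91 105 104 106 102 101  98 104]
232 [211 211 206 208 201 211 116  25  27  22  28  29  23  28  24  35  26  26  31  34  23  24  42 173 200  96 101 103 100  96 105 101]
side 303
146 [137 
[... 818 characters left out ...]
12 11  9 10 10 24 35 43 53 72]
0.225 (np.float64(297.57097609668324), np.float64(186.0387142557774)) (np.float64(316.58970415185735), np.float64(155.78286747478683))
0.235 (np.float64(297.82846631874935), np.float64(181.82975337380807)) (np.float64(316.7129788822853), np.float64(150.49055215670415))
0.245 (np.float64(298.09067274529247), np.float64(177.5437009425141)) (np.float64(316.8374703763515), np.float64(145.14599988122316))
0.161 (np.float64(296.0267408561292), np.float64(211.2809376998261)) (np.float64(315.82841193180866), np.float64(188.46595235127694))
0.15 (np.float64(295.7780964365122), np.float64(215.3453042116507)) (np.float64(315.7021910795862), np.float64(193.88474781211343))
```

send_rows(
  commands="-0.09 -0.39 -2 0 0 0 1;-0.09 -0.39 -4 0 0 0 1;-0.09 -0.39 -5 0 0 0 1;-0.09 -0.39 -5 0 0 0 1;-0.09 -0.39 -5 0 0 0 1",
)

```text
t: 6.4
tool_pos: [0.5086, 0.0004, 0.2198]
tool_rot: [0.0, 0.994, -0.109, 0.0]
force: [-0.2, -0.2, -1.9]
finger_gap: 0.314
gripper_force: 50.4
```

send_rows(
  commands="0 0 -0.2 0 0 0 1;0 0 -0.2 0 0 0 1;0 0 -0.2 0 0 0 1",
)

```text
t: 6.7
tool_pos: [0.5084, 0.0006, 0.2177]
tool_rot: [-0.0, 0.994, -0.109, 0.0]
force: [0.4, 0.4, -2.1]
finger_gap: 0.322
gripper_force: 50.4
```

send_rows(
  commands="0 0 -0.1 0 0 0 1;0 0 -0.2 0 0 0 1;0 0 -0.2 0 0 0 1",
)

```text
t: 7.0
tool_pos: [0.5081, 0.0005, 0.2151]
tool_rot: [0.0, 0.994, -0.109, -0.0]
force: [0.3, -0.4, -1.3]
finger_gap: 0.319
gripper_force: 50.4
```

send_rows(
  commands="0 0 -0.1 0 0 0 1;0 0 -0.1 0 0 0 1;0 0 -0.1 0 0 0 1",
)

```text
t: 7.3
tool_pos: [0.5082, 0.0005, 0.2142]
tool_rot: [0.0, 0.994, -0.109, -0.0]
force: [-0.7, -0.1, -1.3]
finger_gap: 0.317
gripper_force: 50.4
```

send_rows(
  commands="0 0 -0.1 0 0 0 1;0 0 -0.1 0 0 0 1;0 0 -0.1 0 0 0 1",
)

```text
t: 7.6
tool_pos: [0.5081, 0.0005, 0.2132]
tool_rot: [0.0, 0.994, -0.109, -0.0]
force: [0.2, 0.9, -1.6]
finger_gap: 0.317
gripper_force: 50.4
```

send_rows(
  commands="0 0 -0.1 0 0 0 1;0 0 -0.1 0 0 0 1;0 0 -0.1 0 0 0 1",
)

```text
t: 7.9
tool_pos: [0.5081, 0.0005, 0.2122]
tool_rot: [0.0, 0.994, -0.109, -0.0]
force: [-0.0, 0.2, -2.0]
finger_gap: 0.323
gripper_force: 50.4
```

send_rows(
  commands="0 0 -0.1 0 0 0 1;0 0 -0.1 0 0 0 1;0 0 -0.1 0 0 0 1",
)

```text
t: 8.2
tool_pos: [0.5082, 0.0005, 0.2112]
tool_rot: [0.0, 0.994, -0.109, -0.0]
force: [-0.2, -0.0, -1.7]
finger_gap: 0.319
gripper_force: 50.4
```

send_rows(
  commands="0 0 -0.1 0 0 0 1;0 0 -0.1 0 0 0 1;0 0 -0.1 0 0 0 1",
)

```text
t: 8.5
tool_pos: [0.5082, 0.0005, 0.2102]
tool_rot: [0.0, 0.994, -0.109, -0.0]
force: [0.7, 0.2, -1.9]
finger_gap: 0.318
gripper_force: 50.4
```

send_rows(
  commands="0 0 -0.1 0 0 0 1;0 0 -0.1 0 0 0 1;0 0 -0.1 0 0 0 1",
)

```text
t: 8.8
tool_pos: [0.5081, 0.0005, 0.2092]
tool_rot: [0.0, 0.994, -0.109, -0.0]
force: [0.6, 0.8, -3.0]
finger_gap: 0.322
gripper_force: 50.4
```

send_rows(
  commands="0 0 -0.1 0 0 0 1;0 0 -0.1 0 0 0 1;0 0 -0.1 0 0 0 1",
)

```text
t: 9.1
tool_pos: [0.5081, 0.0005, 0.2082]
tool_rot: [0.0, 0.994, -0.109, -0.0]
force: [0.9, -0.4, -1.6]
finger_gap: 0.317
gripper_force: 50.4
```

send_rows(
  commands="0 0 -0.1 0 0 0 1;0 0 -0.1 0 0 0 1;0 0 -0.1 0 0 0 1",
)

```text
t: 9.4
tool_pos: [0.5081, 0.0005, 0.2072]
tool_rot: [0.0, 0.994, -0.109, -0.0]
force: [0.1, 0.5, -2.7]
finger_gap: 0.323
gripper_force: 50.4
```

Run:
```python
from h import *
f=grab('scene');g=grab('side')
a=f['img'][140:250,255:345];b=g['img'][130:240,275:365]
c=np.hstack([cv2.resize(x,None,fx=4.4,fy=5.3,interpolation=2) for x in(a,b)])
cv2.imwrite('pics/c4.png',cv2.cvtColor(c,4))
```

```text
(no output)
```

View pics/c4.png

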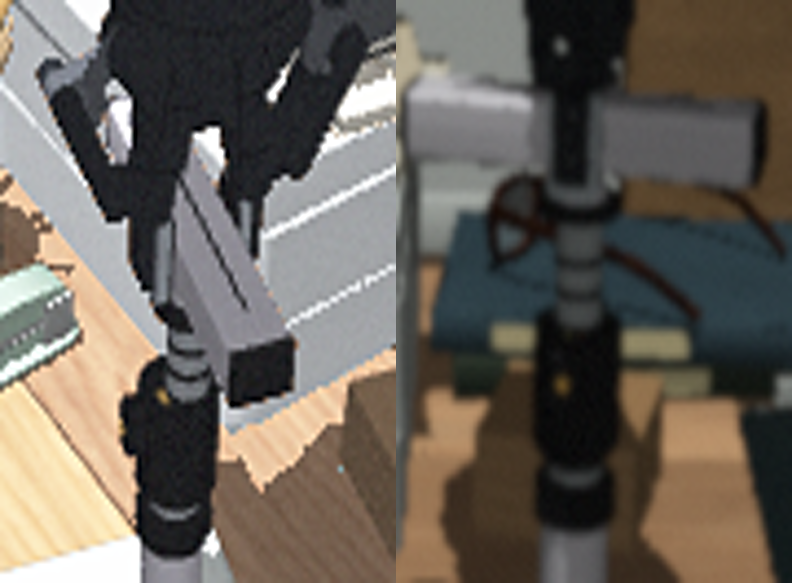

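The stem foot is right at the rim: left half foot (188,398), socket (178,380); right half foot (580,328), rim (577,318).

send_rows(
  commands="0 0 -0.1 0 0 0 1;0 0 -0.1 0 0 0 1;0 0 -0.1 0 0 0 1",
)

```text
t: 9.8
tool_pos: [0.5084, 0.0004, 0.207]
tool_rot: [0.0, 0.994, -0.109, 0.0]
force: [-2.4, -0.3, 5.7]
finger_gap: 0.321
gripper_force: 51.4
```

send_rows(
  commands="0 0 -0.1 0 0 0 1;0 0 -0.1 0 0 0 1;0 0 -0.1 0 0 0 1",
)

```text
t: 10.1
tool_pos: [0.5086, 0.0004, 0.2069]
tool_rot: [-0.0, 0.994, -0.109, 0.001]
force: [-4.8, 0.8, 13.2]
finger_gap: 0.316
gripper_force: 52.5
```

send_rows(
  commands="0 0 -0.1 0 0 0 1;0 0 -0.1 0 0 0 1;0 0 -0.1 0 0 0 1",
)

```text
t: 10.4
tool_pos: [0.5088, 0.0004, 0.2068]
tool_rot: [-0.0, 0.994, -0.109, 0.001]
force: [-8.2, 1.5, 18.0]
finger_gap: 0.322
gripper_force: 53.4
```

send_rows(
  commands="0 0 0.6 0 0 0 1;0 0 1.5 0 0 0 1;0.25 1.3 1.5 -8 1.8 0 1;0.25 1.3 1.5 -14 3.1 0 1;0.25 1.3 1.5 -17.6 3.9 0 1;0.25 1.3 1.5 -17.6 3.9 0 1;0.25 1.3 1.5 -17.6 3.9 0 1;0.25 1.3 1.5 -17.6 3.9 0 1",
)

```text
t: 11.2
tool_pos: [0.5107, 0.0133, 0.2194]
tool_rot: [0.155, 0.982, -0.108, -0.017]
force: [-0.8, 0.1, -2.1]
finger_gap: 0.321
gripper_force: 50.6
```

```bash
cat >> h.py <<'E'
from scipy.spatial.transform import Rotation as Ro
ax=np.array([.5089,.0036]);xl=np.array([.976,-.216]);yl=np.array([.216,.976]);RIM=.2071-.051
def st():
    s=ctrl.read_state();q=s['tool_rot'];M=Ro.from_quat(np.r_[q[1:],q[0]]).as_matrix();a=-M[:,2];p=s['tool_pos']
    c=p-.051*a; Y=np.r_[yl,0]; r=Y-a*(a@Y); r/=np.linalg.norm(r)
    l=lambda P:np.round([(P[:2]-ax)@xl*1e3,(P[:2]-ax)@yl*1e3,(P[2]-RIM)*1e3],2)
    fo=s['force'];print('t',round(s['t'],2),'foot',l(c),'front',l(c+.01*r),'back',l(c-.01*r),'tilt_y,x',np.round(np.degrees([a[:2]@yl,a[:2]@xl]),1),'F_l',np.round([fo[:2]@xl,fo[:2]@yl,fo[2]],1),'T',np.round(s['wrist_torque'],2),'pos',np.round(p,4))
E
python3 -c "
from h import *
st()"
```

```text
t 11.2 foot [-0.33 -5.79 14.81] front [-0.33  3.72 11.73] back [ -0.33 -15.3   17.89] tilt_y,x [17.6  0. ] F_l [-0.8 -0.1 -2.1] T [ 1.14 -0.22 -0.03] pos [0.5107 0.0133 0.2194]
```

send_rows(
  commands="0.03 0 -0.6 0 0 0 1;0.03 0 -1.1 0 0 0 1;0.03 0 -1.1 0 0 0 1;0.03 0 -1.3 0 0 0 1;0.03 0 -1.4 0 0 0 1;0.03 0 -1.4 0 0 0 1",
)

```text
t: 11.8
tool_pos: [0.5109, 0.0134, 0.2051]
tool_rot: [0.156, 0.982, -0.108, -0.017]
force: [0.1, 0.6, -1.5]
finger_gap: 0.318
gripper_force: 50.6
```

send_rows(
  commands="0 0 -0.08 0 0 0 1;0 0 -0.17 0 0 0 1;0 0 -0.17 0 0 0 1",
)

```text
t: 12.1
tool_pos: [0.5111, 0.0134, 0.2041]
tool_rot: [0.156, 0.982, -0.108, -0.017]
force: [-1.2, 0.1, 3.6]
finger_gap: 0.319
gripper_force: 51.3
```

```bash
python3 -c "
from h import *
st()"
```

```text
t 12.1 foot [ 0.06 -5.74 -0.53] front [ 0.06  3.77 -3.62] back [  0.06 -15.24   2.57] tilt_y,x [17.7 -0. ] F_l [-1.2 -0.2  3.6] T [ 0.53  0.4  -0.18] pos [0.5111 0.0134 0.2041]
```

send_rows(
  commands="0 0 0.07 0 0 0 1;0.02 0.1 0.07 0 0 0 1;0.04 0.2 0.07 0 0 0 1;0.04 0.2 0.07 0 0 0 1",
)

```text
t: 12.5
tool_pos: [0.5111, 0.0155, 0.2039]
tool_rot: [0.156, 0.982, -0.108, -0.017]
force: [-0.2, -0.6, -1.2]
finger_gap: 0.315
gripper_force: 50.6
```

```bash
python3 -c "
from h import *
st()"
```

```text
t 12.5 foot [-0.43 -3.72 -0.65] front [-0.43  5.79 -3.75] back [ -0.42 -13.22   2.45] tilt_y,x [17.7  0. ] F_l [-0.1 -0.6 -1.2] T [ 0.82  0.11 -0.11] pos [0.5111 0.0155 0.2039]
```

send_rows(
  commands="0.05 0.1 0 0 0 0 1;0.08 0.2 0 0 0 0 1;0.08 0.2 0 0 0 0 1",
)

```text
t: 12.8
tool_pos: [0.5117, 0.0172, 0.2039]
tool_rot: [0.156, 0.982, -0.108, -0.018]
force: [-2.1, -2.4, -2.0]
finger_gap: 0.32
gripper_force: 50.4
```

```bash
python3 -c "
from h import *
st()"
```

```text
t 12.8 foot [-0.23 -1.97 -0.64] front [-0.23  7.53 -3.75] back [ -0.23 -11.47   2.46] tilt_y,x [17.8  0.1] F_l [-1.5 -2.8 -2. ] T [ 0.06  0.43 -0.13] pos [0.5117 0.0172 0.2039]
```

send_rows(
  commands="0.02 0.1 0 0 0 0 1;0.04 0.18 0 0 0 0 1;0.04 0.18 0 0 0 0 1",
)

```text
t: 13.1
tool_pos: [0.5122, 0.019, 0.204]
tool_rot: [0.156, 0.982, -0.108, -0.017]
force: [-3.4, -4.0, -3.1]
finger_gap: 0.322
gripper_force: 50.3
```

```bash
python3 -c "
from h import *
st()"
```

```text
t 13.1 foot [-0.19 -0.06 -0.58] front [-0.2   9.45 -3.68] back [-0.19 -9.56  2.52] tilt_y,x [17.8  0.1] F_l [-2.4 -4.7 -3.1] T [-0.3   0.55 -0.16] pos [0.5122 0.019  0.204 ]
```

send_rows(
  commands="-0.05 -0.17 0.02 2 -0.4 0 1;-0.09 -0.34 0.03 3.9 -0.9 0 1;-0.13 -0.51 0.04 5.9 -1.3 0 1;-0.13 -0.51 0.04 5.9 -1.3 0 1",
)

```text
t: 13.5
tool_pos: [0.5113, 0.0134, 0.2056]
tool_rot: [0.102, 0.989, -0.11, -0.01]
force: [-2.7, -3.8, -1.2]
finger_gap: 0.324
gripper_force: 50.7
```

```bash
python3 -c "
from h import *
st()"
```

```text
t 13.5 foot [ 0.26 -0.32 -0.46] front [ 0.26  9.47 -2.5 ] back [  0.26 -10.11   1.58] tilt_y,x [11.7 -0.1] F_l [-1.8 -4.3 -1.2] T [-0.63  0.84 -0.17] pos [0.5113 0.0134 0.2056]
```

send_rows(
  commands="-0.03 0.01 -0.06 0 0 0 1;-0.03 0.01 -0.12 0 0 0 1;-0.03 0.01 -0.12 0 0 0 1",
)

```text
t: 13.8
tool_pos: [0.5112, 0.0142, 0.2038]
tool_rot: [0.104, 0.989, -0.109, -0.011]
force: [-2.0, -4.0, 2.2]
finger_gap: 0.316
gripper_force: 51.1
```

```bash
python3 -c "
from h import *
st()"
```

```text
t 13.8 foot [ 0.04  0.27 -2.15] front [ 0.04 10.05 -4.22] back [ 0.04 -9.51 -0.08] tilt_y,x [11.9 -0. ] F_l [-1.1 -4.3  2.2] T [-1.4   0.53 -0.05] pos [0.5112 0.0142 0.2038]
```

send_rows(
  commands="-0.04 -0.19 0 2 -0.4 0 1;-0.08 -0.37 0 3.9 -0.9 0 1;-0.12 -0.56 -0.02 5.9 -1.3 0 1;-0.12 -0.56 -0.02 5.9 -1.3 0 1",
)

```text
t: 14.2
tool_pos: [0.5099, 0.0086, 0.2032]
tool_rot: [0.05, 0.993, -0.11, -0.005]
force: [-1.4, -2.5, -2.8]
finger_gap: 0.324
gripper_force: 50.6
```

```bash
python3 -c "
from h import *
st()"
```

```text
t 14.2 foot [-0.13 -0.12 -3.68] front [-0.13  9.82 -4.7 ] back [ -0.13 -10.07  -2.67] tilt_y,x [ 5.8 -0. ] F_l [-0.8 -2.8 -2.8] T [-0.69  0.46 -0.04] pos [0.5099 0.0086 0.2032]
```

Excellent: the back edge is inside the bore. Straighten fully.

send_rows(
  commands="-0.04 -0.18 -0.02 2 -0.4 0 1;-0.08 -0.35 -0.05 3.9 -0.9 0 1;-0.12 -0.52 -0.08 5.8 -1.3 0 1;-0.12 -0.52 -0.08 5.8 -1.3 0 1",
)

```text
t: 14.6
tool_pos: [0.5087, 0.0036, 0.2023]
tool_rot: [-0.001, 0.994, -0.11, 0.0]
force: [-1.2, 0.1, -2.6]
finger_gap: 0.321
gripper_force: 50.6
```

```bash
python3 -c "
from h import *
st()"
```

```text
t 14.6 foot [-0.11  0.02 -4.81] front [-0.11 10.02 -4.79] back [-0.11 -9.98 -4.83] tilt_y,x [-0.1 -0. ] F_l [-1.2 -0.2 -2.6] T [-0.36  0.63  0.05] pos [0.5087 0.0036 0.2023]
```

send_rows(
  commands="0 0 -0.15 0 0 0 1;0 0 -0.3 0 0 0 1;0 0 -0.5 0 0 0 1;0 0 -0.5 0 0 0 1",
)

```text
t: 15.0
tool_pos: [0.5087, 0.0037, 0.1971]
tool_rot: [0.0, 0.994, -0.109, 0.0]
force: [-0.7, -1.5, 0.0]
finger_gap: 0.319
gripper_force: 50.9
```

```bash
python3 -c "
from h import *
st()"
```

```text
t 15.0 foot [ -0.24   0.07 -10.  ] front [ -0.24  10.06 -10.  ] back [-0.24 -9.93 -9.99] tilt_y,x [ 0. -0.] F_l [-0.3 -1.6  0. ] T [-0.91  0.43 -0.02] pos [0.5087 0.0037 0.1971]
```

Sliding smoothly. Continue.

send_rows(
  commands="0 0 -0.3 0 0 0 1;0 0 -0.6 0 0 0 1;0 0 -0.9 0 0 0 1;0 0 -1.2 0 0 0 1;0 0 -1.2 0 0 0 1",
)

```text
t: 15.5
tool_pos: [0.5085, 0.0036, 0.1848]
tool_rot: [-0.0, 0.994, -0.109, -0.0]
force: [0.2, -1.2, -2.8]
finger_gap: 0.322
gripper_force: 50.7
```

```bash
python3 -c "
from h import *
st()"
```

```text
t 15.5 foot [ -0.41  -0.06 -22.34] front [ -0.41   9.94 -22.33] back [ -0.41 -10.05 -22.34] tilt_y,x [-0.  0.] F_l [ 0.5 -1.1 -2.8] T [-0.46  0.08  0.02] pos [0.5085 0.0036 0.1848]
```

send_rows(
  commands="0 0 -0.3 0 0 0 1;0 0 -0.6 0 0 0 1;0 0 -0.9 0 0 0 1;0 0 -1.2 0 0 0 1;0 0 -1.5 0 0 0 1;0 0 -1.6 0 0 0 1;0 0 -1.6 0 0 0 1",
)

```text
t: 16.2
tool_pos: [0.5085, 0.0035, 0.169]
tool_rot: [-0.0, 0.994, -0.11, -0.0]
force: [-1.4, -0.8, -0.1]
finger_gap: 0.32
gripper_force: 51.0
```

send_rows(
  commands="0 0 -0.1 0 0 0 1;0 0 -0.1 0 0 0 1;0 0 -0.1 0 0 0 1",
)

```text
t: 16.5
tool_pos: [0.5086, 0.0035, 0.1684]
tool_rot: [-0.0, 0.994, -0.109, 0.0]
force: [-1.6, 0.6, 1.7]
finger_gap: 0.322
gripper_force: 51.2
```

```bash
python3 -c "
from h import *
st()"
```

```text
t 16.5 foot [ -0.31  -0.11 -38.74] front [ -0.31   9.88 -38.74] back [ -0.31 -10.11 -38.74] tilt_y,x [-0.  0.] F_l [-1.7  0.3  1.7] T [0.23 0.68 0.05] pos [0.5086 0.0035 0.1684]
```

send_rows(
  commands="0 0 -0.08 0 0 0 1;0 0 -0.08 0 0 0 1;0 0 -0.08 0 0 0 1",
)

```text
t: 16.8
tool_pos: [0.5086, 0.0035, 0.1677]
tool_rot: [-0.0, 0.994, -0.109, 0.0]
force: [-2.5, 0.9, 3.9]
finger_gap: 0.323
gripper_force: 51.4
```

send_rows(
  commands="0 0 -0.08 0 0 0 1;0 0 -0.08 0 0 0 1;0 0 -0.08 0 0 0 1",
)

```text
t: 17.1
tool_pos: [0.5086, 0.0035, 0.1671]
tool_rot: [-0.0, 0.994, -0.109, 0.0]
force: [-4.0, 0.8, 6.5]
finger_gap: 0.317
gripper_force: 51.8
```

send_rows(
  commands="0 0 -0.08 0 0 0 1;0 0 -0.08 0 0 0 1;0 0 -0.08 0 0 0 1",
)

```text
t: 17.4
tool_pos: [0.5087, 0.0035, 0.1671]
tool_rot: [-0.0, 0.994, -0.109, 0.0]
force: [-7.5, 2.3, 13.0]
finger_gap: 0.322
gripper_force: 52.7
```

Run:
```python
from h import *
st()
f=grab('scene');g=grab('side')
a=f['img'][150:260,245:335];b=g['img'][140:250,275:365]
c=np.hstack([cv2.resize(x,None,fx=4.4,fy=5.3,interpolation=2) for x in(a,b)])
cv2.imwrite('pics/c5.png',cv2.cvtColor(c,4))
```

```text
t 17.4 foot [ -0.15  -0.15 -40.01] front [ -0.15   9.85 -40.01] back [ -0.15 -10.14 -40.02] tilt_y,x [-0. -0.] F_l [-7.9  0.6 13. ] T [ 0.77  2.53 -0.03] pos [0.5087 0.0035 0.1671]
```

View pics/c5.png

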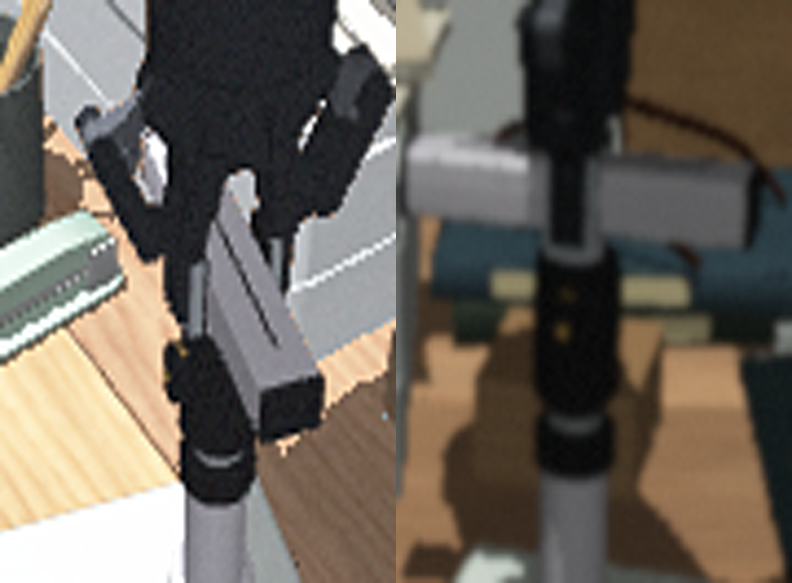

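The picture shows the shoulder closing flush on the socket (left (215,345), right (577,258)), bar straight. Seated; release.

send_rows(
  commands="0 0 0.15 0 0 0 1;0 0 0.15 0 0 0 1;0 0 0.15 0 0 0 0;0 0 0.15 0 0 0 -0.5;0 0 0.15 0 0 0 -0.6;0 0 0.15 0 0 0 -0.6;0 0 0.15 0 0 0 -0.6;0 0 0.15 0 0 0 -0.6",
  grip_force=20,
)

```text
t: 18.3
tool_pos: [0.5086, 0.0035, 0.1675]
tool_rot: [-0.0, 0.994, -0.109, 0.0]
force: [-0.2, 0.5, -0.3]
finger_gap: 0.802
gripper_force: 0.0
```

send_rows(
  commands="0 0 3 0 0 0 -0.6;0 0 6 0 0 0 -0.6;0 0 10 0 0 0 -0.6;0 0 13 0 0 0 -0.6;0 0 13 0 0 0 -0.6;0 0 13 0 0 0 -0.6",
)

```text
t: 18.9
tool_pos: [0.5087, 0.0036, 0.298]
tool_rot: [-0.001, 0.994, -0.109, 0.001]
force: [0.3, 0.4, -0.9]
finger_gap: 0.8
gripper_force: 0.0
```

Run:
```python
from h import *
st()
f=grab('scene');g=grab('side')
a=f['img'][150:300,225:345];b=g['img'][140:290,265:385]
c=np.hstack([cv2.resize(x,None,fx=3.3,fy=3.9,interpolation=2) for x in(a,b)])
cv2.imwrite('pics/c6.png',cv2.cvtColor(c,4))
```

```text
t 18.9 foot [-1.800e-01  5.000e-02  9.089e+01] front [-0.18 10.05 90.9 ] back [-0.18 -9.95 90.88] tilt_y,x [-0.1 -0.1] F_l [ 0.2  0.4 -0.9] T [-0.04  0.04  0.01] pos [0.5087 0.0036 0.298 ]
```

View pics/c6.png

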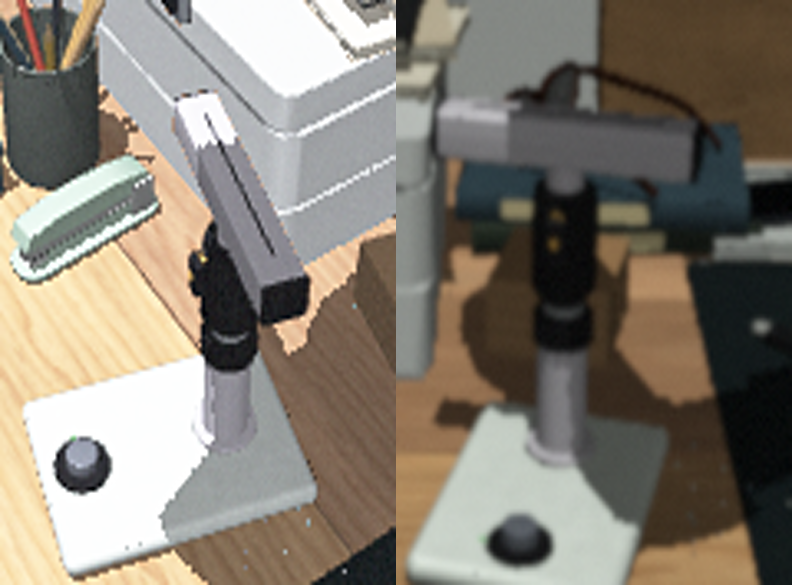

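The head stands seated and upright in the lamp with the bar across the foot; switch at left (82,455) and right (520,530) is clear.

Run:
```python
from h import *
f=grab('scene');g=grab('side')
print('mug',onz(f,187,240,0),onz(g,198,308,0), onz(f,187,207,.1),onz(g,198,258,.1))
st()
```

```text
mug [6.96766113e-01 1.78718758e-01 1.11022302e-16] [0.70908726 0.17114487 0.        ] [0.69506499 0.16485679 0.1       ] [0.70037324 0.17196586 0.1       ]
t 19.1 foot [-0.86 -0.49 89.25] front [-0.86  9.51 89.24] back [ -0.86 -10.48  89.26] tilt_y,x [0.1 0.1] F_l [-1.3  0.5 -0.4] T [-0.07 -0.02  0.03] pos [0.5081 0.0033 0.2964]
```

send_rows(
  commands="0.5 5 0 0 0 0 1;1.2 10 0 -7 1.5 0 1;2.1 14 0 -14 3.1 0 1;2.1 14 -4 -19.5 4.3 0 1;2.1 14 -8 -19.5 4.3 0 1;2.1 14 -12 -19.5 4.3 0 1;2.1 14 -16 -19.5 4.3 0 1;2.1 14 -16 -19.5 4.3 0 1;2.1 14 -16 -19.5 4.3 0 1",
)

```text
t: 20.0
tool_pos: [0.5297, 0.1432, 0.1377]
tool_rot: [0.173, 0.979, -0.107, -0.019]
force: [0.5, 0.8, 1.5]
finger_gap: -0.003
gripper_force: 0.0
```

send_rows(
  commands="0 -1.5 -3 0 0 0 1;0 -3 -6 0 0 0 1;0 -4.3 -8 0 0 0 1;0 -4.3 -9.6 0 0 0 1;0 -4.3 -9.6 0 0 0 1;0 -4.3 -9.6 0 0 0 1",
)

```text
t: 20.6
tool_pos: [0.531, 0.1013, 0.0435]
tool_rot: [0.172, 0.979, -0.108, -0.017]
force: [0.3, 0.6, -0.2]
finger_gap: -0.002
gripper_force: 0.0
```

send_rows(
  commands="0 0 -0.3 0 0 0 1;0 0 -0.6 0 0 0 1;0 0 -0.9 0 0 0 1;0 0 -0.9 0 0 0 1",
)

```text
t: 21.0
tool_pos: [0.5298, 0.1008, 0.0326]
tool_rot: [0.172, 0.979, -0.108, -0.018]
force: [-0.2, 0.7, 1.6]
finger_gap: -0.002
gripper_force: 0.7
```

send_rows(
  commands="0 0 -0.2 0 0 0 1;0 0 -0.4 0 0 0 1;0 0 -0.4 0 0 0 1",
)

```text
t: 21.3
tool_pos: [0.5298, 0.1008, 0.0285]
tool_rot: [0.172, 0.979, -0.108, -0.018]
force: [-0.5, 2.1, 4.1]
finger_gap: 0.001
gripper_force: 1.8
```

send_rows(
  commands="0 0 -0.15 0 0 0 1;0 0 -0.3 0 0 0 1;0 0 -0.3 0 0 0 1",
)

```text
t: 21.6
tool_pos: [0.5301, 0.1009, 0.0273]
tool_rot: [0.173, 0.979, -0.107, -0.018]
force: [-4.8, 4.0, 18.7]
finger_gap: -0.005
gripper_force: 9.7
```

The switch has bottomed out (18.7 N, no more travel). Retract.

send_rows(
  commands="0 0 0.5 0 0 0 1;0 0 2 0 0 0 1;0 1.5 5 0 0 0 1;0 4 9 0 0 0 1;0 6 13 0 0 0 1;0 8 16 0 0 0 1;0 10 18 0 0 0 1;0 10 18 0 0 0 1;0 10 18 0 0 0 1;0 10 18 0 0 0 1",
)

```text
t: 22.6
tool_pos: [0.5288, 0.1994, 0.2043]
tool_rot: [0.173, 0.979, -0.108, -0.02]
force: [0.3, 0.1, 0.5]
finger_gap: -0.0
gripper_force: 0.0
```

Run:
```python
from h import *
st()
f=grab('scene');g=grab('side')
o=cv2.cvtColor(cv2.imread('pics/c6.png'),4)
c=np.hstack([cv2.resize(x,None,fx=3.3,fy=3.9,interpolation=2) for x in(f['img'][150:300,225:345],g['img'][140:290,265:385])])
d=np.abs(c.astype(int)-o).max(2)
for n,(u0,u1,v0,v1) in dict(headscene=(170,310,90,330),headside=(436,700,95,200),sw=(50,115,430,495)).items(): print(n,np.median(d[v0:v1,u0:u1]),(d[v0:v1,u0:u1]>50).mean())
cv2.imwrite('pics/c7.png',cv2.cvtColor(c,4))
```

```text
t 22.6 foot [-22.97 177.94   0.29] front [-22.98 187.33  -3.14] back [-22.97 168.55   3.72] tilt_y,x [19.7  0.1] F_l [0.2 0.1 0.5] T [ 1.07 -0.21 -0.02] pos [0.5288 0.1994 0.2043]
headscene 4.0 0.2155952380952381
headside 46.0 0.4122655122655123
sw 5.0 0.22958579881656804
```

View pics/c7.png

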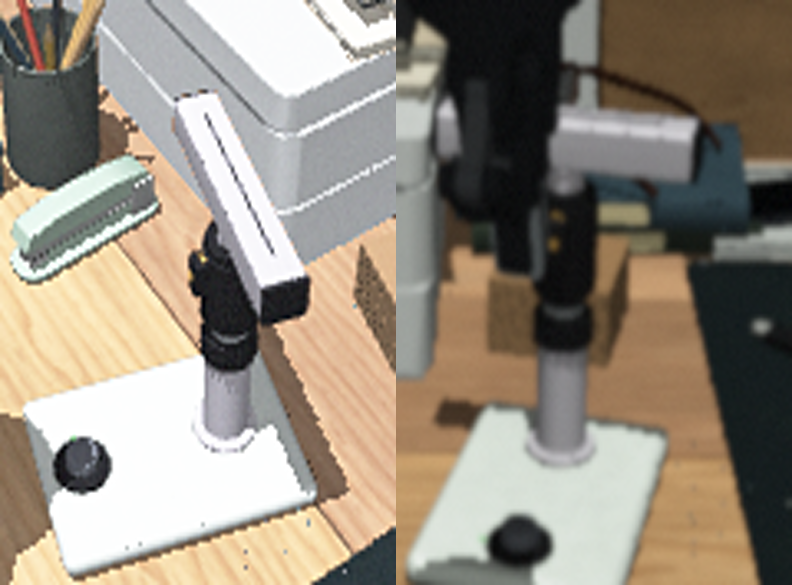

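The head is unmoved and seated, the switch is released (82,455), and the arm is clear; only the lighting shadows differ.

```bash
python3 -c "
from workcell import ctrl
print(ctrl.close_job())"
```

```text
the job is handed in; nothing more can be done
None
```

The light head is home in the lamp socket with the bar straight across the foot, the switch was pressed to its stop and sprang back, and the job was handed in after about 23 s of robot time; no verdict came back.

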